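# Hook a parts tote out of a deep rack and stage its bearing block

## Robot

A 6-joint arm with a two-finger parallel gripper is mounted at the origin on the work surface. World frame = base frame: x ahead of the robot, y to its left, z up, the work surface at z = 0. Lengths are in m, angles in degrees, forces in N, time in s.
With the tool pointing down it reaches from about 0.4 to 0.825 m from the base axis. Payload 7 kg.
Tool frame: the origin (TCP) lies on the centre line of the jaws, within the pads' length; the fingertips stand 11 mm ahead of it and the grasp point (between the pads) lies 8 mm behind it; z points along the fingers, y is the line along which they close (so a half turn about z gives the same grasp; the last joint's range is limited). The gripper opens to 88 mm and grips with 3 to 60 N. Pads are 19 mm wide; open, the fingers measure 130 mm over their backs; the gripper's body (78 mm by 193 mm) begins 47 mm behind the grasp point.
Start: joints at [90.132, 20.546, 0.682, 0, -70.136, -16.507], TCP at [0.19, 0.648, 0.238] pointing down, gripper open.
Joint ranges: [-176.03, 176.03], [-82.01, 121.73], [-58.28, 71.71], [-173.87, 95.51], [-174.79, -0.11], [-173.66, 173.66]. Speed limits (degrees/s): [136.94, 136.94, 172.46, 180, 180, 180].

## Interface

Orientations are given as [roll, pitch, yaw] about the fixed x, y, z axes, in that order (R = Rz(yaw) Ry(pitch) Rx(roll)).
In Python, from plant import r, capture, camera_model, job gives the robot as it stands.
- The arm moves only by the tool drive_tool, never from a script. Its argument "increments" is a list that holds one entry, the list of rows, each a list of 5 numbers: the gripper's target within -1 to 1 (fully open at 1, half-way at 0, shut at -1), then the shift along the tool's x, y, z scaled (see below), then the turn about the tool's z scaled (see below). In form: [[[gripper, tx, ty, tz, roll], ...]]. A call has 1 to 5 rows; each row is the pose to reach, as a shift and turn from the pose commanded when the call began, along the tool's axes at that moment, turning the shorter way round; what a row does not reach only later rows make up. The controller multiplies each number of a shift by 120 mm and each number of a turn by 360 degrees. A row lasts 1/8 s, in which the tool goes at most 62.5 mm and 10.7 degrees, less where a joint would pass 70% of its speed; a pose out of reach is approached as far as the arm can. A call with a number of a shift or a turn outside -1 to 1 is refused whole. A call with a gripper value outside its range is refused whole. The fingers move at their own pace and stop on an object; "squeeze" is the grip in N (left out, the last holds). Time passes only in rows, so rows that repeat a pose let the fingers close. It gives the time, the measured TCP pose, the force, the opening and the grip force at its end, in the units of the state.
- r.get_state(): the state, without advancing time (a new reading comes with each control period).
- capture(name): name is "scene" or "side" or "wrist"; returns the picture (480x640x3 uint8, red, green, blue); there is no depth.
- camera_model(name): a dict with "camera_matrix" (3x3 intrinsics, pixels), "rvec" (rotation vector, rad) and "tvec" (3), from world to camera coordinates, as OpenCV has them. Camera axes: x right, y down, z forward; pixel columns grow to the right and rows downward; lengths in m; the calibration is good to about 2 mm. A picture is of the moment at which its call begins: read the wrist's pose just before it. camera_model takes no time and is no camera call; for the wrist camera it gives the pose at the moment of the call.
- job.close_job(): hands the job in; it is judged then, once.
The state is a dict: "time_s": time; "joints": joint angles; "qd": joint speeds; "joint_torque": joint torques, N m; "tcp_pos": TCP position; "eef_rot": TCP orientation; "contact_force": force on the tool from outside, world axes, zero at the start; "moment": the same for the moment, N m; "gripper_width": finger opening in m; "gripper_force": force on a finger pad.
Only numpy, scipy, OpenCV 4.12 (cv2) and the standard library are available. Lean on these libraries where they do the work, as an engineer would, in place of code of your own. Each camera call takes 0.05 s, during which the arm holds its last target. There are 200 camera calls.

## Task

Take the pull hook from its cradle, hook it over the front lip of the tote that holds the bearing block, and drag that tote forward out of the rack until it comes up to the front stop of the ledge. Lay the hook back in its cradle as it was, and only then lift the bearing block out of the tote and set it down upright (do not drop it) near the middle of the surface plate. Leave the other tote with the flange, the bottle and the tool holder where they are.

Things in the scene. Friction and masses are not known exactly. Their poses are not given: they have to be found in the camera images.
- rack: Low fixed two-lane rack. Origin on the bench (z=0) under the middle of the wire deck's front edge; x points deeper, away from the robot, y along the front edge, z up. Floor sheet 12 mm thick, x -115 to 260 mm, 312 mm wide; the part before x=0 is an open ledge. Lanes centred on y = +75 and -75 mm, between guides 12 mm wide, 26 mm over the bench, at y = -150, 0, 150. Open at front and back.
- deck_edge (a point): Middle of the front edge of the rack's wire deck, on its underside, 115 mm over the bench. The deck covers rack x = 0 to 256 mm, its top is 125 mm over the bench; wires 26 mm apart, so nothing reaches down through it. Blue posts 12 mm thick only at rack y = -150 and +150 mm.
- front_stop (a point): Middle of the steel front stop strip across the ledge, on the face that the tote meets: rack x = -107 mm, 12 mm over the bench. The strip is 8 mm thick, its top 21 mm over the bench. A tote against it has its origin at rack x = -107 mm.
- tote: Tote to draw out: open black plastic box 160 (x) x 124 (y) x 50 mm high, walls and floor 4 mm, about 0.3 kg, holding the bearing block. Origin: underside, middle of the front wall's outer face; x to its back, z up. Starts in either lane, its front wall 30 to 65 mm behind the deck's front edge, nearly square to the lane, and slides on the floor sheet (z = 12 mm).
- tote_lip (a point): Top of the tote's front wall (the lip), middle of its 4 mm thickness and of its width; 50 mm above the tote's underside.
- other_tote: Identical black tote in the other lane, holding a round steel flange; not to be moved. Origin and axes as the first tote.
- block: Aluminium bearing block, about 0.3 kg: foot 64 (x) x 36 (y) x 14 mm; body above it 30 mm thick in y with flat faces and a round top (radius 27 mm about a point 45 mm up), 72 mm high. Origin: centre of underside; z up. Stands in the tote, centre about 70 mm behind the tote's front face, x within 0.15 rad of the tote's x. Grip across the flat faces (y), 40 to 60 mm up.
- hook: Pull hook, 0.22 kg. Black handle 100 (x) x 22 (y) x 24 mm (z), origin at its middle, x forward, z up in use and in the cradle. A 9 mm steel rod goes down from the handle's front at x=55 mm to z=-45, then forward at z=-45 (rod centre) to x=150 mm, where it turns down, ending at z=-71. Grip the handle at its middle from above, on its 22 mm width.
- hook_tip (a point): Lowest point of the hook's down-turned 9 mm tip: at x = 150, y = 0, z = -71 mm in the hook's frame.
- cradle: Fixed hook cradle: base 110 x 90 x 8 mm, two saddles 8 mm thick at x = -36 and 36 mm. Origin: underside centre on the bench, z up. The handle lies along x on the saddles, 75 mm over the bench, between flared cheeks (slot 27 mm wide at the bottom, 38 at the top, 93 mm over the bench). Home: hook's origin 87 mm above the cradle's origin (within 4 mm along x), x axes alike.
- plate: Dark granite surface plate, fixed, 160 x 160 x 30 mm, empty. Origin: centre of its underside on the bench; its top is at z = 30 mm.
- flange: Round steel flange, 90 mm diameter, 42 mm high, in the other tote; not to be moved. Origin: centre of its underside.
- bottle: White plastic bottle, 64 mm diameter, 170 mm tall, standing on the bench; bystander. Origin: centre of its underside.
- holder: Steel cutter holder, a cone 62 mm wide at the foot, 95 mm tall, standing on the bench; bystander. Origin: centre of its underside.
Not all that is in view belongs to the job. What is shaped like the block but turquoise is not meant.

How it is judged (in metres and radians):
On the way, in this order (a step that is already met when the one before it is completed fails the run):
1. the hook's tip is over the lip and inside the tote while the tote is still deep in the rack (x of hook_tip in the frame of tote between 0.004 and 0.04 m and y of hook_tip in the frame of tote between -0.055 and 0.055 m and z of hook_tip in the frame of tote between 0 and 0.046 m and x of tote in the frame of rack above 0.01 m), for 0.1 s.
2. the tote has come up to the front stop with the hook still over its lip (x of hook_tip in the frame of tote between 0.004 and 0.04 m and y of hook_tip in the frame of tote between -0.055 and 0.055 m and z of hook_tip in the frame of tote between 0 and 0.046 m and x of tote in the frame of rack between -0.125 and -0.085 m and height (world z) of tote below 0.018 m and angle between tote's own z axis and vertical below 0.08 rad), for 0.1 s.
3. the hook lies in its cradle again, released (x of hook in the frame of cradle between -0.015 and 0.015 m and y of hook in the frame of cradle between -0.012 and 0.012 m and z of hook in the frame of cradle between 0.08 and 0.094 m and x of hook_tip in the frame of cradle above 0.1 m and angle between the x axis of hook and the x axis of cradle, either way round below 0.2 rad and angle between hook's own z axis and vertical below 0.15 rad and contact force between the fingers and hook below 0.1 N and x of tote in the frame of rack between -0.125 and -0.085 m and height (world z) of tote below 0.018 m and angle between tote's own z axis and vertical below 0.08 rad), for 0.2 s.
4. the bearing block stands on the surface plate (x of block in the frame of plate between -0.055 and 0.055 m and y of block in the frame of plate between -0.055 and 0.055 m and z of block in the frame of plate between 0.025 and 0.035 m and angle between block's own z axis and vertical below 0.1 rad and contact force between the fingers and block below 0.1 N), for 0.2 s.
At the end, for the whole second after the job is handed in: Tote flat in its lane, front wall within 22 mm of the front stop; hook released in its cradle (15 mm along, 12 across, 7 in height, 0.2 rad, rod end forward); bearing block upright and released on the surface plate, within 55 mm of its centre lines; all at rest (all of step 3 and all of step 4 and linear speed of each of tote, hook, block below 0.02 m/s); the robot touches nothing.
It fails at once if the other tote or its flange is displaced by more than 20 mm (distance of any of other_tote, flange from where it was at the start of the episode above 0.02 m).
It fails at once if the bottle or the tool holder is displaced by more than 20 mm (distance of any of bottle, holder from where it was at the start of the episode above 0.02 m).
It fails at once if the bearing block is dropped: loose more than 25 mm above the plate's top (height (world z) of block above 0.055 m and contact force between the fingers and block below 0.05 N).
It fails at once if the bearing block leaves the tote before the tote is out at the stop (z of block in the frame of tote above 0.03 m and x of tote in the frame of rack above -0.08 m).
It also fails if it takes over 69 s, if anything falls off the work surface, if the arm or the gripper's body presses on something with over 40 N, if the wrist force passes 120 N, or if a joint passes its speed limit or range.

## Working session

There is one attempt and no reset: what is moved stays moved. The work goes in short steps, Python scripts to look and compute and a tool call to move; the robot and the scene stay as the last step left them, time stands still between calls to the robot, and variables do not carry over. Pictures are saved under pics/ and viewed, at most 10 in all, crops included, and the job is handed in when it is done.

Besides the shell and the picture viewer there is one more tool, called after "Request:" as name(argument=value, ...), one argument or row to a line, values as JSON. drive_tool: Moves the arm, as the interface text tells. Its arguments: {"type":"object","properties":{"increments":{"type":"array"},"squeeze":{"type":"number"}},"required":["increments"]}

```bash
mkdir -p pics; ls; python3 - <<'E'
from plant import r,capture,camera_model
import cv2,numpy as np
print(r.get_state())
for n in ("scene","side"):
    cv2.imwrite(f"pics/{n}0.png",capture(n)[:,:,::-1])
    m=camera_model(n);R=cv2.Rodrigues(np.array(m["rvec"],float))[0];print(n,m["camera_matrix"],-R.T@np.array(m["tvec"]).ravel(),R[2])
E
```

```text
pics
{'time_s': 0.0, 'joints': array([ 9.01333616e+01,  2.05900571e+01,  6.35115048e-01, -2.09879164e-02,
       -7.01342812e+01, -1.65066513e+01]), 'qd': array([-0.04118268, -0.0572532 , -0.0913496 ,  0.08445109,  0.03774755,
        0.02404057]), 'joint_torque': array([ 8.34954608e-05, -5.82722247e+01,  2.93058103e+01,  6.99725792e+00,
        6.95596682e-03, -1.44915562e-04]), 'tcp_pos': array([0.19016767, 0.64718511, 0.23664567]), 'eef_rot': array([ 1.79908848e+02, -6.43626329e-03, -1.63804321e+01]), 'contact_force': array([0.11459631, 1.21282839, 1.02024667]), 'moment': array([-0.05947136,  0.0316951 , -0.014764  ]), 'gripper_force': 0.0, 'gripper_width': 0.08774442086386197}
scene [[445.65062878   0.         329.34592964]
 [  0.         445.65062878 232.99302965]
 [  0.           0.           1.        ]] [1.42769129 0.08284123 0.8559973 ] [-0.73168148 -0.06594202 -0.6784496 ]
side [[478.02970771   0.         321.36499765]
 [  0.         478.02970771 237.67005117]
 [  0.           0.           1.        ]] [ 0.27066628 -0.68230018  0.97091668] [ 0.29225633  0.58785238 -0.75433137]
```

View pics/scene0.png

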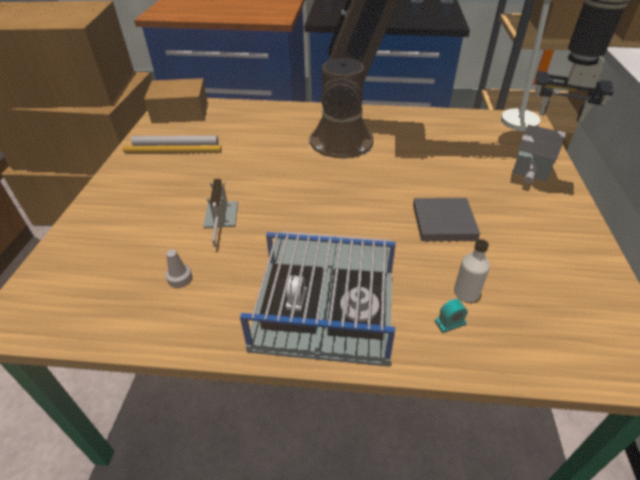

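View pics/side0.png

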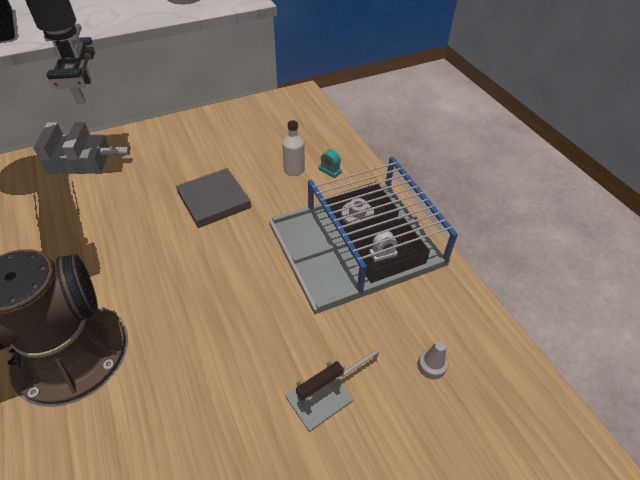

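The side view shows three candidates. The aluminium block stands in the tote at side (384,245), scene (294,290). The round flange is in the other tote at side (357,210). A turquoise lookalike stands on the bench at side (330,162), so it is the wrong colour. The grey one in the tote in the -y lane fits. The hook and cradle are at side (320,390), the plate at (213,197), the bottle at (293,155) and the holder at (434,360).

```bash
cat > h.py <<'E'
import numpy as np,cv2
from plant import r,capture,camera_model
def ray(m,p):
    K=np.array(m["camera_matrix"]);R=cv2.Rodrigues(np.array(m["rvec"],float))[0]
    c=-R.T@np.array(m["tvec"],float).ravel();return c,R.T@np.linalg.solve(K,[p[0],p[1],1.])
def onz(m,p,z):
    c,d=ray(m,p);return c+d*(z-c[2])/d[2]
def tri(ms,ps):
    A=np.zeros((3,3));b=np.zeros(3)
    for m,p in zip(ms,ps):
        c,d=ray(m,p);d/=np.linalg.norm(d);P=np.eye(3)-np.outer(d,d);A+=P;b+=P@c
    return np.linalg.solve(A,b)
def proj(m,X):
    return cv2.projectPoints(np.array(X,float).reshape(-1,3),np.array(m["rvec"],float),np.array(m["tvec"],float),np.array(m["camera_matrix"]),None)[0].reshape(-1,2)
E
python3 - <<'E'
import cv2,numpy as np
s=cv2.imread("pics/side0.png");c=cv2.imread("pics/scene0.png")
f=lambda i,x,y,w,h,k:cv2.resize(i[y:y+h,x:x+w],None,fx=k,fy=k,interpolation=cv2.INTER_CUBIC)
cv2.imwrite("pics/a.png",f(s,265,155,200,150,4))
b=np.vstack([np.hstack([f(s,280,345,100,85,4),f(c,190,170,100,85,4)]),f(c,235,225,200,65,4)])
b=np.vstack([np.hstack([f(s,280,345,100,85,4),f(c,190,170,100,85,4)]),np.hstack([f(s,170,165,100,65,4),f(c,235,325,100,65,4)])])
cv2.imwrite("pics/b.png",b);print(b.shape)
E
```

```text
(600, 800, 3)
```

View pics/a.png

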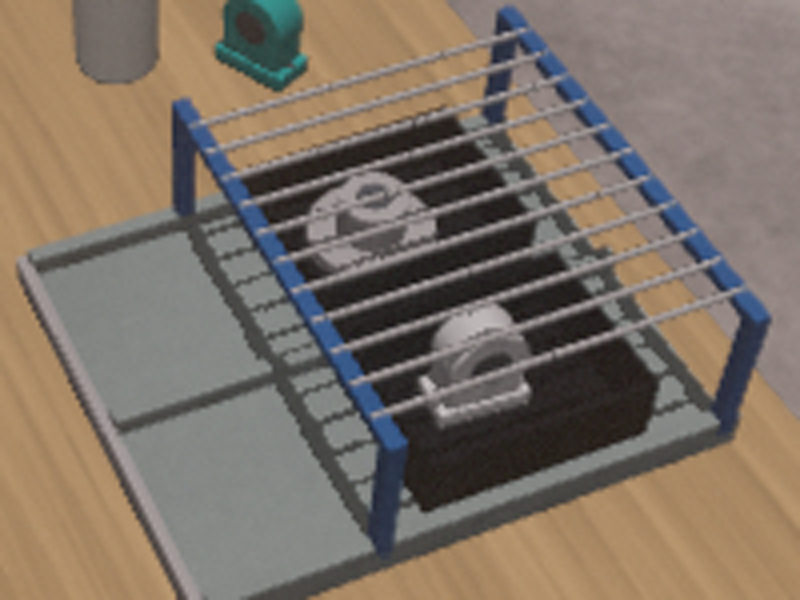

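View pics/b.png

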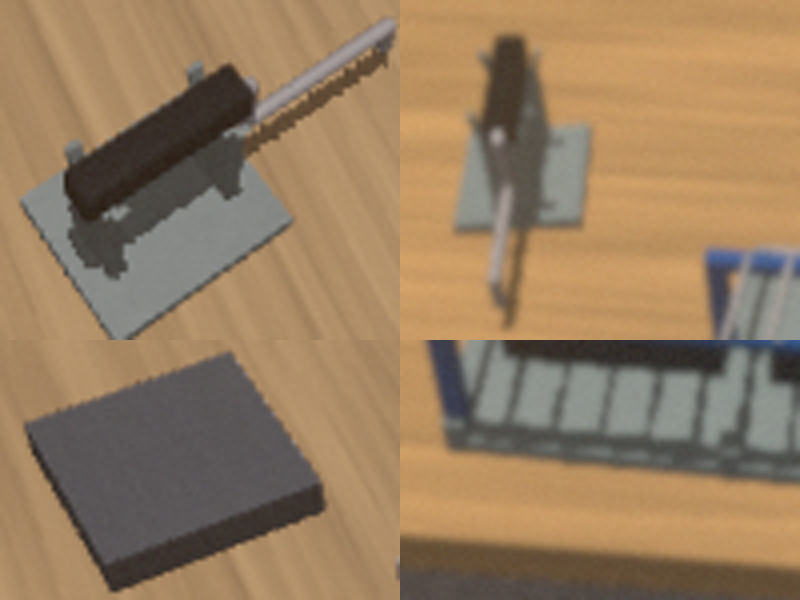

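Crop a confirms the block: it stands in the nearer (-y) lane, grey, with a round top and a foot, while the other tote holds the flange. In crop b the handle lies in the cradle with its rod forward, and all four plate corners are clear. I'll turn these pixels into positions.

```bash
python3 - <<'E'
from h import *
np.set_printoptions(precision=4,suppress=True)
m=camera_model("side")
A=lambda u,v,z:onz(m,(265+u/4-.375,155+v/4-.375),z)
B=lambda u,v,z:onz(m,(280+u/4-.375,345+v/4-.375),z)
C=lambda u,v,z:onz(m,(170+u/4-.375,165+v/4-.375),z)
print("deck FL FR BR BL");D=[A(*p,.125) for p in [(183,102),(395,440),(758,310),(508,10)]];print(*D,sep="\n")
print([np.linalg.norm(D[i]-D[(i+1)%4]) for i in range(4)])
f=D[1]+D[2]-D[0]-D[3];f=(D[2]-D[1])+(D[3]-D[0]);print("rack yaw",np.degrees(np.arctan2(f[1],f[0])),"center",np.mean(D,axis=0))
f=D[0]-D[1]+D[3]-D[2];print("yaw from y",np.degrees(np.arctan2(-f[0],f[1])))
print("stop corner",A(22,258,.021),"FR post base",A(383,555,0.0),"BR",A(730,437,0))
print("tote frontR bottom",A(425,510,.012),"backR bottom",A(648,432,.012),"backR top",A(657,378,.062))
print("block foot near edge",A(438,425,.016),A(530,400,.016),"top",A(475,300,.088))
H=[B(*p,.099) for p in [(67,175),(90,212),(255,97),(232,65)]];print("handle",*H,sep="\n");print(np.mean(H,axis=0))
f=H[2]+H[3]-H[0]-H[1];print(np.degrees(np.arctan2(f[1],f[0])),np.linalg.norm(f)/2)
print("cradle base",B(22,200,.008),B(292,218,.008),B(120,338,.008))
print("rod tip top bend",B(392,25,.0465))
P=[C(*p,.03) for p in [(25,88),(232,12),(322,145),(105,222)]];print("plate",*P,np.mean(P,axis=0),sep="\n")
print("holder",onz(m,(434,366),0),"bottle",onz(m,(294,170),0))
E
```

```text
deck FL FR BR BL
[0.6571 0.1695 0.125 ]
[ 0.6502 -0.1342  0.125 ]
[ 0.8949 -0.1373  0.125 ]
[0.9007 0.164  0.125 ]
[np.float64(0.3037436195436599), np.float64(0.24471491875067675), np.float64(0.30136294328886387), np.float64(0.24368403164384136)]
rack yaw -1.003167276468552 center [0.7758 0.0155 0.125 ]
yaw from y -1.2059180986815576
stop corner [0.5401 0.1756 0.021 ] FR post base [ 0.6571 -0.1285  0.    ] BR [ 0.9053 -0.1405  0.    ]
tote frontR bottom [ 0.6917 -0.1166  0.012 ] backR bottom [ 0.8518 -0.1221  0.012 ] backR top [ 0.8503 -0.1177  0.062 ]
block foot near edge [ 0.7299 -0.0642  0.016 ] [ 0.7942 -0.0708  0.016 ] top [ 0.7651 -0.0336  0.088 ]
handle
[ 0.4042 -0.326   0.099 ]
[ 0.4068 -0.3471  0.099 ]
[ 0.5032 -0.328   0.099 ]
[ 0.5005 -0.3081  0.099 ]
[ 0.4537 -0.3273  0.099 ]
10.891896671933525 0.09807489934716553
cradle base [ 0.3916 -0.2915  0.008 ] [ 0.5145 -0.3586  0.008 ] [ 0.4088 -0.3769  0.008 ]
rod tip top bend [ 0.6022 -0.3005  0.0465]
plate
[0.3388 0.396  0.03  ]
[0.4984 0.4152 0.03  ]
[0.512  0.2553 0.03  ]
[0.3552 0.2452 0.03  ]
[0.4261 0.3279 0.03  ]
holder [ 0.7135 -0.3647  0.    ] bottle [ 0.6873  0.3576 -0.    ]
```

Request:
drive_tool(
  increments=[
    [[1,1,1,0,-0.0455],[1,1,1,0,-0.0455],[1,1,1,0,-0.0455]],
  ],
)

```text
time_s: 0.48
tcp_pos: [0.2723, 0.4963, 0.2373]
eef_rot: [180.0, 0.0, 0.1]
contact_force: [0.4, 0.3, 0.1]
gripper_width: 0.0879
gripper_force: 0.0
```

Request:
drive_tool(
  increments=[
    [[1,1,1,0,0],[1,1,1,0,0],[1,1,1,0,0]],
  ],
)

```text
time_s: 0.85
tcp_pos: [0.3927, 0.3766, 0.2375]
eef_rot: [180.0, 0.0, -0.0]
contact_force: [1.3, 0.7, 0.0]
gripper_width: 0.0878
gripper_force: 0.0
```

Request:
drive_tool(
  increments=[
    [[1,0.9,1,0,0],[1,0.9,1,0,0],[1,0.9,1,0,0]],
  ],
)

```text
time_s: 1.23
tcp_pos: [0.5008, 0.2563, 0.2372]
eef_rot: [180.0, 0.0, -0.1]
contact_force: [-0.1, 1.2, 0.5]
gripper_width: 0.088
gripper_force: 0.0
```

Request:
drive_tool(
  increments=[
    [[1,0,1,0,0],[1,0,1,0,0]],
  ],
)

```text
time_s: 1.48
tcp_pos: [0.4994, 0.1367, 0.2369]
eef_rot: [180.0, 0.1, -0.0]
contact_force: [0.1, -0.0, -0.4]
gripper_width: 0.0877
gripper_force: 0.0
```

Request:
drive_tool(
  increments=[
    [[1,0,1,0,0],[1,0,1,0,0]],
  ],
)

```text
time_s: 1.72
tcp_pos: [0.4991, 0.0167, 0.2375]
eef_rot: [-180.0, 0.0, 0.0]
contact_force: [0.3, 0.1, -0.3]
gripper_width: 0.088
gripper_force: 0.0
```

Request:
drive_tool(
  increments=[
    [[1,0,1,0,0],[1,0,1,0,0]],
  ],
)

```text
time_s: 1.98
tcp_pos: [0.4991, -0.1033, 0.2376]
eef_rot: [-180.0, -0.0, 0.0]
contact_force: [1.5, 0.4, 0.2]
gripper_width: 0.0875
gripper_force: 0.0
```

Request:
drive_tool(
  increments=[
    [[1,-0.2,1,0,0],[1,-0.2,1,0,0]],
  ],
)

```text
time_s: 2.22
tcp_pos: [0.4749, -0.2232, 0.2374]
eef_rot: [-180.0, 0.0, 0.0]
contact_force: [1.1, 0.7, 0.6]
gripper_width: 0.0873
gripper_force: 0.0
```

Request:
drive_tool(
  increments=[
    [[1,-0.2,0.87,0,-0.03],[1,-0.2,0.87,0,-0.03],[1,-0.2,0.87,0,-0.03],[1,-0.2,0.87,0,-0.03]],
  ],
)

```text
time_s: 2.72
tcp_pos: [0.4513, -0.3258, 0.2371]
eef_rot: [-180.0, 0.0, 10.7]
contact_force: [0.9, -0.3, -0.9]
gripper_width: 0.0873
gripper_force: 0.0
```

```bash
python3 - <<'E'
from h import *
s=r.get_state();m=camera_model("wrist");im=capture("wrist");cv2.imwrite("pics/w1.png",im[:,:,::-1])
print(s["tcp_pos"],s["eef_rot"]);
# predicted handle top corners / TCP ground
print(proj(m,[[.4537,-.3273,.099],[.4042,-.326,.099],[.4068,-.3471,.099],[.5032,-.328,.099],[.5005,-.3081,.099]]))
E
```

```text
[ 0.45130339 -0.32580982  0.23713049] [-1.79966471e+02  3.44674879e-02  1.07244612e+01]
[[325.79840603 222.65287236]
 [310.95724935 288.73009193]
 [340.72620315 290.53531553]
 [341.08817323 150.39168265]
 [310.35074348 148.74090045]]
```

View pics/w1.png

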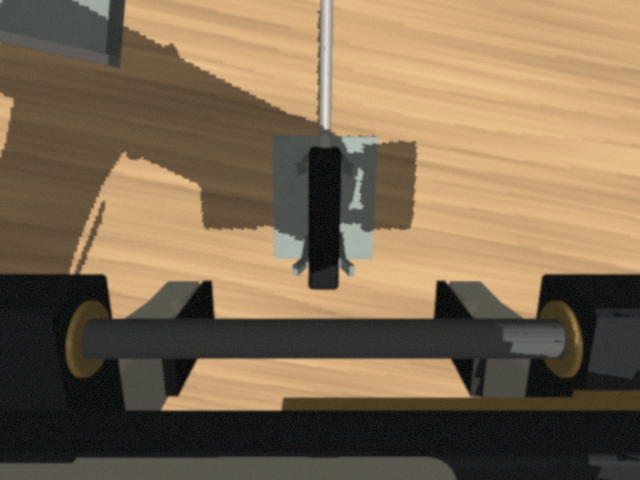

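The wrist view shows the handle top at (309–340, 148–288), within 1–2 px of my prediction. I descend to grip 10 mm ahead of the middle, which keeps more reach for the pull.

Request:
drive_tool(
  increments=[
    [[1,0.1,0.01,0.8,0],[1,0.1,0.01,0.8,0],[1,0.1,0.01,0.8,0]],
  ],
)

```text
time_s: 3.15
tcp_pos: [0.4627, -0.3229, 0.1393]
eef_rot: [-179.9, 0.3, 10.9]
contact_force: [-0.9, 0.3, 0.9]
gripper_width: 0.0877
gripper_force: 0.0
```

Request:
drive_tool(
  increments=[
    [[1,0,0,0.26,0],[1,0,0,0.517,0],[1,0,0,0.517,0]],
  ],
)

```text
time_s: 3.52
tcp_pos: [0.4635, -0.324, 0.0796]
eef_rot: [-180.0, 0.1, 10.9]
contact_force: [-0.2, -0.3, 0.6]
gripper_width: 0.0879
gripper_force: 0.0
```

Request:
drive_tool(
  increments=[
    [[-1,0,0,0,0],[-1,0,0,0,0],[-1,0,0,0,0],[-1,0,0,0,0],[-1,0,0,0,0]],
  ],
  squeeze=45,
)

```text
time_s: 4.15
tcp_pos: [0.4637, -0.3247, 0.0797]
eef_rot: [180.0, -0.0, 10.8]
contact_force: [-0.4, -0.1, 0.6]
gripper_width: 0.043
gripper_force: 0.0
```

Request:
drive_tool(
  increments=[
    [[-1,0,0,0,0],[-1,0,0,0,0],[-1,0,0,0,0],[-1,0,0,0,0],[-1,0,0,0,0]],
  ],
)

```text
time_s: 4.78
tcp_pos: [0.4636, -0.3246, 0.0795]
eef_rot: [-180.0, 0.0, 10.8]
contact_force: [-0.6, -0.0, -0.3]
gripper_width: 0.022
gripper_force: 45.0
```

Request:
drive_tool(
  increments=[
    [[-1,0,0,-0.3,0],[-1,0,0,-0.7,0],[-1,0,0,-1,0],[-1,0,0,-1,0]],
  ],
)

```text
time_s: 5.28
tcp_pos: [0.4652, -0.3253, 0.2026]
eef_rot: [179.8, -0.3, 10.8]
contact_force: [-0.8, -0.4, -3.0]
gripper_width: 0.0217
gripper_force: 45.0
```

Request:
drive_tool(
  increments=[
    [[-1,0.12,-0.48,0,0.016],[-1,0.24,-0.97,0,0.033],[-1,0.24,-0.97,0,0.033],[-1,0.24,-0.97,0,0.033]],
  ],
)

```text
time_s: 5.78
tcp_pos: [0.4699, -0.2045, 0.1988]
eef_rot: [-180.0, 0.1, -1.0]
contact_force: [0.1, 0.4, -2.1]
gripper_width: 0.0218
gripper_force: 45.0
```

Request:
drive_tool(
  increments=[
    [[-1,0,-0.5,0,0],[-1,0,-1,0,0],[-1,0,-1,0,0]],
  ],
)

```text
time_s: 6.15
tcp_pos: [0.4725, -0.0829, 0.1991]
eef_rot: [-180.0, 0.0, -0.9]
contact_force: [0.7, -0.4, -2.9]
gripper_width: 0.0214
gripper_force: 45.0
```

Request:
drive_tool(
  increments=[
    [[-1,0,-0.19,0.3,0],[-1,0,-0.19,0.53,0],[-1,0,-0.19,0.53,0],[-1,0,-0.19,0.53,0],[-1,0,-0.19,0.53,0]],
  ],
)

```text
time_s: 6.78
tcp_pos: [0.4737, -0.0626, 0.137]
eef_rot: [-180.0, -0.1, -1.1]
contact_force: [-0.0, -0.6, -2.9]
gripper_width: 0.0217
gripper_force: 45.0
```

```bash
python3 - <<'E'
from h import *
s=r.get_state();print(s["tcp_pos"],s["eef_rot"])
t=s["tcp_pos"];y=np.radians(s["eef_rot"][2]);d=np.array([np.cos(y),np.sin(y),0])
m=camera_model("side");im=capture("side")[:,:,::-1]
pts=[t+.14*d+[0,0,.0075-.071],t+.14*d+[0,0,.0075-.045],t+.045*d+[0,0,.0075-.045]]
print(proj(m,pts)); print("lip mid pred px",proj(m,[[.6946,-.058,.062],[.648,.018,.115],[.648,-.13,.115]]))
cv2.imwrite("pics/s2.png",cv2.resize(im[150:320,260:470],None,fx=3.5,fy=3.5,interpolation=cv2.INTER_CUBIC))
E
```

```text
[ 0.47366638 -0.06264062  0.13704565] [-1.79982302e+02 -1.08483800e-01 -1.11855401e+00]
[[334.27989053 262.05950501]
 [334.71765688 255.20570793]
 [297.12964162 267.93241442]]
lip mid pred px [[362.27713542 252.12951773]
 [332.50554448 222.49766978]
 [361.25173884 266.32791693]]
```

View pics/s2.png

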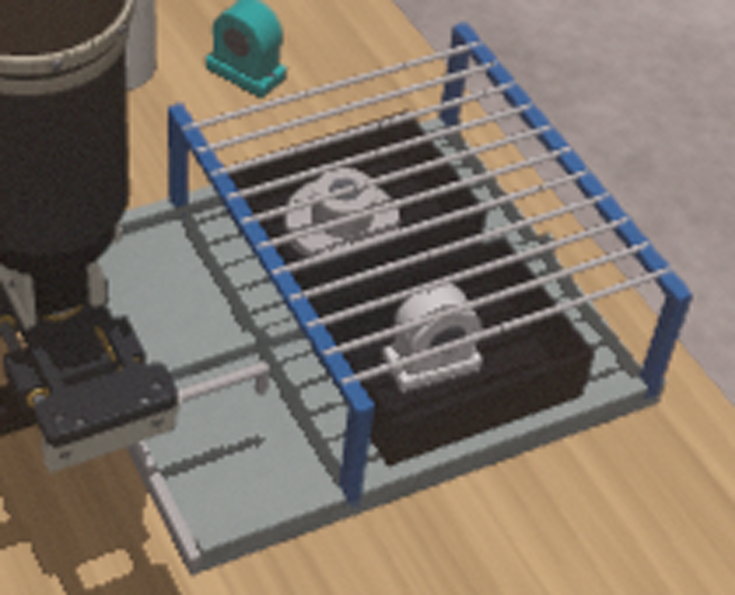

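In the side crop the tip is at (262,388), full image (335,261). That is within 1 px of prediction, with the rod level. Next I advance under the deck and lower the tip behind the lip.

Request:
drive_tool(
  increments=[
    [[-1,0.25,0,0.01,0],[-1,0.5,0,0.01,0],[-1,0.82,0,0.01,0],[-1,0.82,0,0.01,0],[-1,0.82,0,0.01,0]],
  ],
)

```text
time_s: 7.45
tcp_pos: [0.5708, -0.0642, 0.1347]
eef_rot: [-180.0, 0.0, -1.1]
contact_force: [-0.2, 0.6, -2.5]
gripper_width: 0.0216
gripper_force: 45.0
```

Request:
drive_tool(
  increments=[
    [[-1,0,0,0.1,0],[-1,0,0,0.2,0],[-1,0,0,0.2,0],[-1,0,0,0.2,0]],
  ],
)

```text
time_s: 7.95
tcp_pos: [0.5712, -0.064, 0.1107]
eef_rot: [180.0, 0.0, -1.1]
contact_force: [-0.5, -0.5, -2.5]
gripper_width: 0.0219
gripper_force: 45.0
```

Request:
drive_tool(
  increments=[
    [[-1,-0.05,0,0,0],[-1,-0.1,0,0,0],[-1,-0.15,0,0,0],[-1,-0.2,0,0,0],[-1,-0.25,0,0,0]],
  ],
)

```text
time_s: 8.57
tcp_pos: [0.5413, -0.0633, 0.111]
eef_rot: [-180.0, -0.1, -1.1]
contact_force: [2.6, 0.8, -3.3]
gripper_width: 0.0213
gripper_force: 45.0
```

```bash
python3 - <<'E'
from h import *
s=r.get_state();print(s["tcp_pos"],s["eef_rot"],s["contact_force"])
im=capture("side")[:,:,::-1]
cv2.imwrite("pics/s3.png",cv2.resize(im[150:320,260:470],None,fx=3.5,fy=3.5,interpolation=cv2.INTER_CUBIC))
E
```

```text
[ 0.54131453 -0.0633172   0.11101036] [-1.79991385e+02 -6.36141583e-02 -1.06175389e+00] [ 2.64086853  0.77770266 -3.25798036]
```

View pics/s3.png

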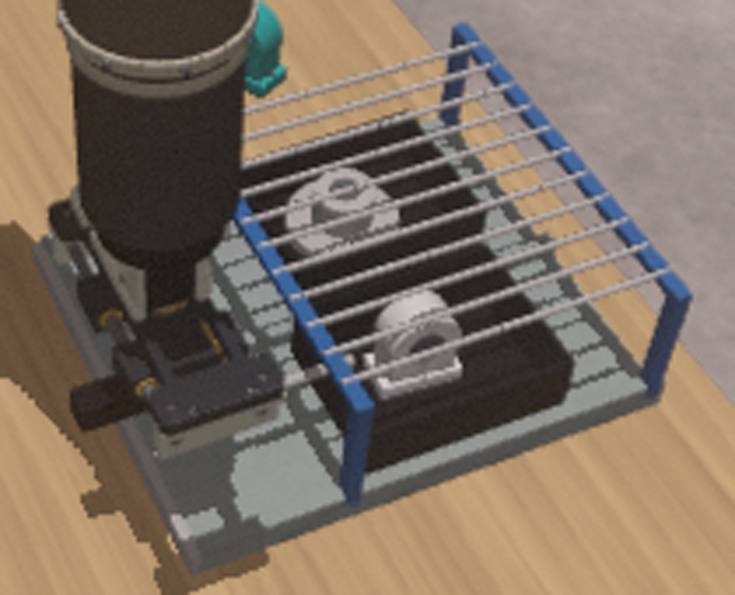

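The tote follows the hook: the block has shifted left in the crop and the pull force is about 2.6 N. I continue the pull.

Request:
drive_tool(
  increments=[
    [[-1,-0.12,0,0,0],[-1,-0.24,0,0,0],[-1,-0.36,0,0,0],[-1,-0.48,0,0,0],[-1,-0.6,0,0,0]],
  ],
)

```text
time_s: 9.25
tcp_pos: [0.4683, -0.0621, 0.1109]
eef_rot: [-180.0, -0.0, -1.1]
contact_force: [3.8, -0.4, -3.0]
gripper_width: 0.0214
gripper_force: 45.0
```

Request:
drive_tool(
  increments=[
    [[-1,-0.1,0,0,0],[-1,-0.2,0,0,0],[-1,-0.3,0,0,0],[-1,-0.36,0,0,0],[-1,-0.4,0,0,0]],
  ],
)

```text
time_s: 9.88
tcp_pos: [0.421, -0.0612, 0.1108]
eef_rot: [-180.0, -0.0, -1.1]
contact_force: [3.9, 0.0, -3.3]
gripper_width: 0.0217
gripper_force: 45.0
```

Request:
drive_tool(
  increments=[
    [[-1,-0.03,0,0,0],[-1,-0.06,0,0,0],[-1,-0.08,0,0,0],[-1,-0.08,0,0,0]],
  ],
)

```text
time_s: 10.38
tcp_pos: [0.4114, -0.0611, 0.1107]
eef_rot: [180.0, 0.0, -1.1]
contact_force: [2.1, 0.2, -1.6]
gripper_width: 0.0217
gripper_force: 45.0
```

```bash
python3 - <<'E'
from h import *
s=r.get_state();print(s["tcp_pos"],s["eef_rot"],s["contact_force"],s["joints"])
im=capture("side")[:,:,::-1]
cv2.imwrite("pics/s4.png",cv2.resize(im[150:320,230:440],None,fx=3.5,fy=3.5,interpolation=cv2.INTER_CUBIC))
E
```

```text
[ 0.41136394 -0.0610646   0.11068251] [ 1.79994585e+02  2.65881141e-02 -1.07486053e+00] [ 2.11524981  0.18039358 -1.59878549] [ 1.90169783e+01  3.36489614e+00 -4.05633635e+01 -5.61821529e-03
 -4.60985708e+01  6.99120591e+01]
```

View pics/s4.png

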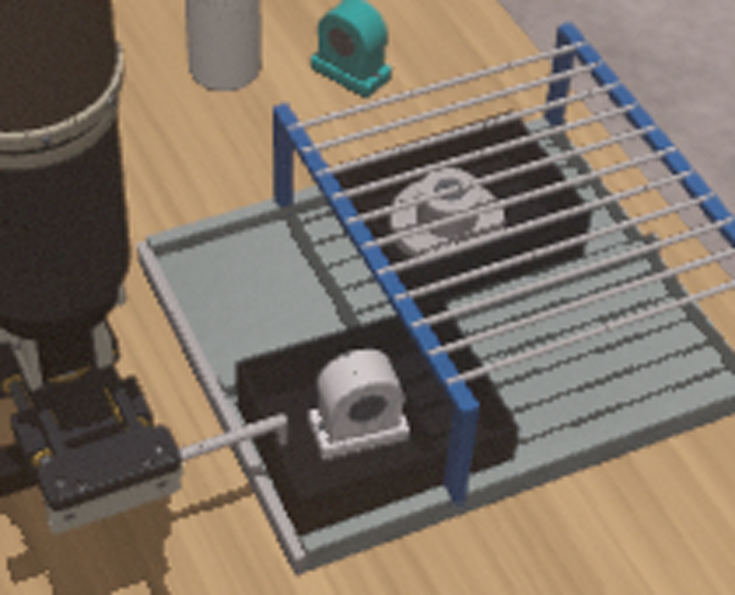

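The tote's front edge is at the stop strip, at crop (240,370) to (300,530), with at most a few mm left. I give one last nudge and watch the force.

Request:
drive_tool(
  increments=[
    [[-1,-0.02,0,0,0],[-1,-0.04,0,0,0],[-1,-0.04,0,0,0]],
  ],
)

```text
time_s: 10.8
tcp_pos: [0.4071, -0.0608, 0.1108]
eef_rot: [-180.0, -0.0, -1.1]
contact_force: [4.5, -0.2, -3.2]
gripper_width: 0.022
gripper_force: 45.0
```

Request:
drive_tool(
  increments=[
    [[-1,0.05,0,0,0],[-1,0.09,0,0,0],[-1,0.09,0,-0.3,0],[-1,0.09,0,-0.75,0],[-1,0.09,0,-0.75,0]],
  ],
)

```text
time_s: 11.42
tcp_pos: [0.4198, -0.0609, 0.2042]
eef_rot: [-179.9, -0.3, -1.1]
contact_force: [0.1, 0.7, -2.6]
gripper_width: 0.0217
gripper_force: 45.0
```

Request:
drive_tool(
  increments=[
    [[-1,0.07,0.36,0,0],[-1,0.14,0.73,0,0],[-1,0.14,0.73,0,0]],
  ],
)

```text
time_s: 11.8
tcp_pos: [0.4319, -0.1512, 0.1991]
eef_rot: [180.0, 0.2, -1.3]
contact_force: [-0.1, 0.4, -2.7]
gripper_width: 0.022
gripper_force: 45.0
```

Request:
drive_tool(
  increments=[
    [[-1,0.07,0.36,0,0],[-1,0.14,0.73,0,0],[-1,0.14,0.73,0,0]],
  ],
)

```text
time_s: 12.18
tcp_pos: [0.4474, -0.2384, 0.1991]
eef_rot: [-180.0, 0.2, -1.3]
contact_force: [-0.5, 1.3, -2.9]
gripper_width: 0.0223
gripper_force: 45.0
```

Request:
drive_tool(
  increments=[
    [[-1,0.07,0.36,0,-0.017],[-1,0.14,0.73,0,-0.033],[-1,0.14,0.73,0,-0.033],[-1,0.14,0.73,0,-0.033],[-1,0.14,0.73,0,-0.033]],
  ],
)

```text
time_s: 12.8
tcp_pos: [0.4629, -0.3236, 0.2005]
eef_rot: [-180.0, 0.0, 10.8]
contact_force: [0.2, 0.8, -2.3]
gripper_width: 0.0214
gripper_force: 45.0
```

```bash
python3 - <<'E'
from h import *
P=[r.get_state() for _ in range(1)][0];t=P["tcp_pos"];y=np.radians(P["eef_rot"][2]);d=np.array([.4636,-.3246])-t[:2]
print(t,P["eef_rot"],"tool mm",1e3*(d[0]*np.cos(y)+d[1]*np.sin(y)),1e3*(d[0]*np.sin(y)-d[1]*np.cos(y)))
E
```

```text
[ 0.46292686 -0.32361093  0.20054162] [-1.79971417e+02  2.02614833e-02  1.08437041e+01] tool mm 0.4750447794421509 1.0980462122338195
```

Request:
drive_tool(
  increments=[
    [[-1,0,0.01,0.4,0],[-1,0,0.01,0.7,0],[-1,0,0.01,0.8,0],[-1,0,0.01,0.9,0],[-1,0,0.01,0.9,0]],
  ],
)

```text
time_s: 13.42
tcp_pos: [0.4636, -0.3259, 0.0929]
eef_rot: [180.0, -0.0, 10.8]
contact_force: [0.2, 0.0, -1.5]
gripper_width: 0.0214
gripper_force: 45.0
```

Request:
drive_tool(
  increments=[
    [[-1,0,0,0.04,0],[-1,0,0,0.08,0],[-1,0,0,0.1,0],[-1,0,0,0.1,0]],
  ],
)

```text
time_s: 13.92
tcp_pos: [0.4632, -0.3259, 0.0806]
eef_rot: [-180.0, 0.0, 10.8]
contact_force: [0.3, 1.2, -2.8]
gripper_width: 0.0215
gripper_force: 45.0
```

Request:
drive_tool(
  increments=[
    [[-1,0,-0.005,0.012,0],[-1,0,-0.005,0.012,0],[0,0,-0.005,0.012,0],[0,0,-0.005,0.012,0],[0.5,0,-0.005,0.012,0]],
  ],
)

```text
time_s: 14.55
tcp_pos: [0.4634, -0.3255, 0.0794]
eef_rot: [180.0, -0.0, 10.8]
contact_force: [-0.7, 0.8, -0.1]
gripper_width: 0.0464
gripper_force: 0.0
```

Request:
drive_tool(
  increments=[
    [[1,0,0,0,0],[1,0,0,0,0],[1,0,0,0,0],[1,0,0,0,0],[1,0,0,0,0]],
  ],
)

```text
time_s: 15.18
tcp_pos: [0.4632, -0.3254, 0.0793]
eef_rot: [-180.0, -0.0, 10.8]
contact_force: [-0.8, -0.2, 0.6]
gripper_width: 0.0871
gripper_force: 0.0
```

Request:
drive_tool(
  increments=[
    [[1,0,0,-0.3,0],[1,0,0,-0.7,0],[1,0,0,-1,0],[1,0,0,-1,0]],
  ],
)

```text
time_s: 15.68
tcp_pos: [0.4649, -0.3261, 0.2027]
eef_rot: [179.8, -0.3, 10.8]
contact_force: [0.5, 0.0, -0.7]
gripper_width: 0.0874
gripper_force: 0.0
```

Request:
drive_tool(
  increments=[
    [[1,-0.1,0,-0.3,0],[1,-0.1,0,-0.3,0],[1,-0.1,0,-0.3,0]],
  ],
)

```text
time_s: 16.05
tcp_pos: [0.4511, -0.3274, 0.2345]
eef_rot: [-180.0, 0.0, 10.8]
contact_force: [0.5, -0.4, -0.4]
gripper_width: 0.0878
gripper_force: 0.0
```

```bash
python3 - <<'E'
from h import *
m=camera_model("wrist");w=capture("wrist");s=capture("side");ms=camera_model("side");c=capture("scene")
print(r.get_state()["tcp_pos"])
print("wrist handle corners home",proj(m,[[.4042,-.325,.099],[.4068,-.346,.099],[.5032,-.327,.099],[.5005,-.307,.099]]))
g=cv2.cvtColor(w,cv2.COLOR_RGB2GRAY);
f=lambda i,x,y,ww,h,k:cv2.resize(i[y:y+h,x:x+ww,::-1],None,fx=k,fy=k,interpolation=cv2.INTER_CUBIC)
o=np.vstack([np.hstack([f(w,220,80,200,240,1.25),f(s,280,345,100,75,4)[:,:400],f(w,0,0,10,240,1.25)]),np.hstack([f(s,280,195,165,95,4)[:,:662]])[:, :662]])if 0 else None
a=f(w,220,80,200,240,1.25);b=f(s,280,345,100,75,4);e=f(s,290,195,163,75,4)[:, :650]
cv2.imwrite("pics/v5.png",np.vstack([np.hstack([a,b]),e]))
E
```

```text
[ 0.45107162 -0.3274079   0.2340716 ]
wrist handle corners home [[307.23124677 289.27693625]
 [337.13217671 291.10471646]
 [337.4747807  149.65753888]
 [306.28142321 147.92635417]]
```

View pics/v5.png

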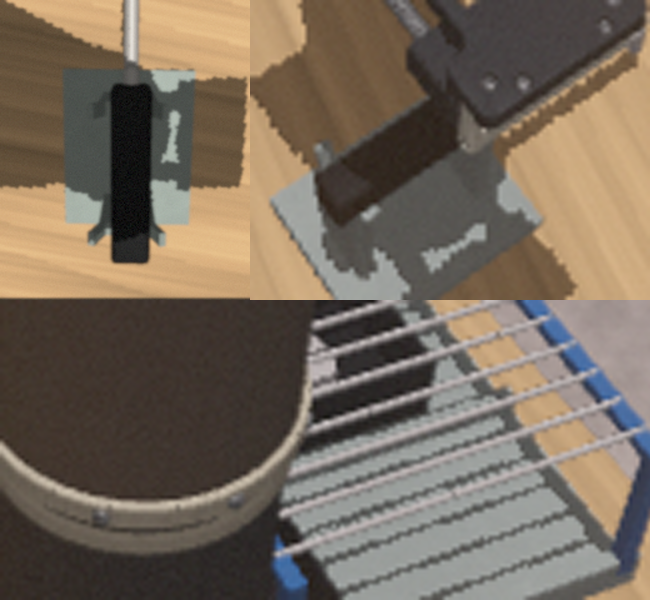

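The hook is back in its cradle, with the handle on the same wrist pixels as at the start. Now over to the block.

Request:
drive_tool(
  increments=[
    [[1,1,-0.8,0,0.041],[1,1,-0.8,0,0.041],[1,1,-0.8,0,0.041]],
  ],
)

```text
time_s: 16.58
tcp_pos: [0.5527, -0.2087, 0.2342]
eef_rot: [-180.0, 0.1, -3.9]
contact_force: [0.0, -0.4, 0.3]
gripper_width: 0.0872
gripper_force: 0.0
```

Request:
drive_tool(
  increments=[
    [[0.4,0.156,-0.69,0,0],[0.4,0.156,-0.69,0,0]],
  ],
)

```text
time_s: 16.82
tcp_pos: [0.5763, -0.1269, 0.2341]
eef_rot: [180.0, 0.1, -3.8]
contact_force: [-0.2, -0.4, 0.4]
gripper_width: 0.073
gripper_force: 0.0
```

Request:
drive_tool(
  increments=[
    [[0.4,0.156,-0.69,0,0],[0.4,0.156,-0.69,0,0],[0.4,0.156,-0.69,0,0],[0.4,0.156,-0.69,0,0]],
  ],
)

```text
time_s: 17.32
tcp_pos: [0.5997, -0.0489, 0.2349]
eef_rot: [180.0, 0.1, -4.0]
contact_force: [0.5, 0.9, -1.0]
gripper_width: 0.0611
gripper_force: 0.0
```

```bash
python3 - <<'E'
from h import *
np.set_printoptions(precision=4,suppress=True)
s=r.get_state();m=camera_model("wrist");w=capture("wrist");cv2.imwrite("pics/w6.png",w[:,:,::-1])
print(s["tcp_pos"],s["eef_rot"],s["gripper_width"])
print("pred block base ctr/top",proj(m,[[.611,-.047,.016],[.611,-.047,.088]]))
print("pred tote front lip corners",proj(m,[[.5396,-.057+.062,.062],[.5396,-.057-.062,.062]]))
E
```

```text
[ 0.5997 -0.0489  0.2349] [179.978    0.0526  -3.9698] 0.061110594399212355
pred block base ctr/top [[319.8661 190.4212]
 [319.0478 207.2406]]
pred tote front lip corners [[260.9864 292.4772]
 [416.051  282.4584]]
```

View pics/w6.png

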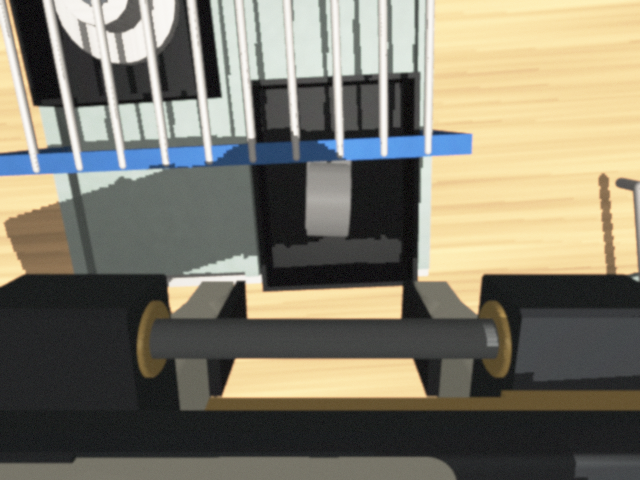

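The wrist view shows the tote's front lip at (264,290)–(418,280), which is at the stop as predicted. The block's rounded top lies at columns 306–351, rows 163–237, about 6 mm to the right of my guess.

```bash
python3 - <<'E'
from h import *
np.set_printoptions(precision=4,suppress=True)
m=camera_model("wrist");g=cv2.cvtColor(cv2.imread("pics/w6.png"),cv2.COLOR_BGR2GRAY)
b=(g>75).astype(np.uint8);
for v in range(172,234,10):
    row=np.where(g[v,285:375]>75)[0]+285;print(v,row.min(),row.max(),end="; ")
v=195;row=np.where(g[v,285:375]>75)[0]+285
L=onz(m,(row.min()-.5,v),.086);R=onz(m,(row.max()+.5,v),.086);print("\nL,R",L,R,np.linalg.norm(L-R),(L+R)/2)
print("front end at z .061",onz(m,(328,237),.061),"tote lip",onz(m,(264,290),.062),onz(m,(418,280),.062))
E
```

```text
172 306 350; 182 306 351; 192 306 350; 202 305 350; 212 305 350; 222 305 349; 232 307 348; 
L,R [ 0.6199 -0.0385  0.086 ] [ 0.6177 -0.0704  0.086 ] 0.03203753657322952 [ 0.6188 -0.0544  0.086 ]
front end at z .061 [ 0.5816 -0.0519  0.061 ] tote lip [0.5416 0.0021 0.062 ] [ 0.5415 -0.1208  0.062 ]
```

Request:
drive_tool(
  increments=[
    [[0.05,0.022,0.035,0,0.003],[0.05,0.022,0.035,0.3,0.003],[0.05,0.022,0.035,0.7,0.003],[0.05,0.022,0.035,0.7,0.003],[0.05,0.022,0.035,0.7,0.003]],
  ],
)

```text
time_s: 18.0
tcp_pos: [0.6035, -0.0533, 0.153]
eef_rot: [180.0, -0.1, -5.1]
contact_force: [0.6, 0.4, 0.8]
gripper_width: 0.0461
gripper_force: 0.0
```

```bash
python3 -c "
from h import *
s=r.get_state();print(s['tcp_pos'],s['eef_rot'],s['gripper_width'])"
```

```text
[ 0.60348028 -0.05325687  0.15299738] [ 1.79980602e+02 -9.87589691e-02 -5.06240897e+00] 0.04610780637693006
```

Request:
drive_tool(
  increments=[
    [[0.05,0,0,0.3,0],[0.05,0,0,0.5,0],[0.05,0,0,0.6,0],[0.05,0,0,0.71,0],[0.05,0,0,0.71,0]],
  ],
)

```text
time_s: 18.62
tcp_pos: [0.6032, -0.0525, 0.0671]
eef_rot: [-180.0, -0.1, -5.0]
contact_force: [-3.2, 0.7, 5.4]
gripper_width: 0.0461
gripper_force: 0.0
```

Request:
drive_tool(
  increments=[
    [[-1,0,0,0,0],[-1,0,0,0,0],[-1,0,0,0,0],[-1,0,0,0,0],[-1,0,0,0,0]],
  ],
  squeeze=30,
)

```text
time_s: 19.25
tcp_pos: [0.603, -0.0525, 0.0669]
eef_rot: [-180.0, -0.1, -5.0]
contact_force: [-2.9, 0.1, 6.0]
gripper_width: 0.0302
gripper_force: 29.9
```

Request:
drive_tool(
  increments=[
    [[-1,0,0,-0.05,0],[-1,0,0,-0.2,0],[-1,0,0,-0.5,0],[-1,0,0,-0.9,0],[-1,0,0,-0.9,0]],
  ],
)

```text
time_s: 19.88
tcp_pos: [0.6048, -0.0525, 0.1782]
eef_rot: [-179.9, -0.4, -5.0]
contact_force: [0.1, 0.3, -4.0]
gripper_width: 0.0298
gripper_force: 29.9
```

```bash
python3 -c "
from h import *
s=r.get_state();print(s['tcp_pos'],s['eef_rot'],s['gripper_width'],s['contact_force'])
im=cv2.cvtColor(capture('side'),cv2.COLOR_RGB2BGR);cv2.imwrite('pics/s7.png',im)
o=cv2.imread('pics/s4.png')"
```

```text
[ 0.60476029 -0.05248262  0.17818313] [-179.92171081   -0.4007691    -5.01904295] 0.029827151597217196 [ 0.10890748  0.29665444 -4.04207441]
```

Request:
drive_tool(
  increments=[
    [[-1,-0.225,-0.38,0,0],[-1,-0.449,-0.759,0,0],[-1,-0.449,-0.759,0,0]],
  ],
)

```text
time_s: 20.3
tcp_pos: [0.5545, 0.0451, 0.1726]
eef_rot: [180.0, 0.2, -4.9]
contact_force: [0.5, -0.9, -3.2]
gripper_width: 0.0298
gripper_force: 29.9
```

Request:
drive_tool(
  increments=[
    [[-1,-0.225,-0.38,0,0],[-1,-0.449,-0.759,0,0],[-1,-0.449,-0.759,0,0]],
  ],
)

```text
time_s: 20.68
tcp_pos: [0.5096, 0.1401, 0.173]
eef_rot: [180.0, 0.1, -4.9]
contact_force: [0.3, -0.4, -3.5]
gripper_width: 0.0297
gripper_force: 29.9
```

Request:
drive_tool(
  increments=[
    [[-1,-0.225,-0.38,0,0],[-1,-0.449,-0.759,0,0],[-1,-0.449,-0.759,0,0]],
  ],
)

```text
time_s: 21.05
tcp_pos: [0.4645, 0.2352, 0.1731]
eef_rot: [179.9, 0.1, -4.9]
contact_force: [0.2, -0.5, -3.5]
gripper_width: 0.0301
gripper_force: 29.9
```

Request:
drive_tool(
  increments=[
    [[-1,-0.225,-0.38,0,0],[-1,-0.449,-0.759,0,0],[-1,-0.449,-0.759,0,0],[-1,-0.449,-0.759,0.3,0],[-1,-0.449,-0.759,0.3,0]],
  ],
)

```text
time_s: 21.68
tcp_pos: [0.4189, 0.326, 0.1352]
eef_rot: [179.7, 0.2, -5.1]
contact_force: [-0.8, -1.0, -2.8]
gripper_width: 0.03
gripper_force: 29.9
```

```bash
python3 -c "
from h import *
s=r.get_state();print(s['tcp_pos'],s['eef_rot'],s['gripper_width'],s['contact_force'])
cv2.imwrite('pics/side8.png',capture('side')[:,:,::-1]);cv2.imwrite('pics/scene8.png',capture('scene')[:,:,::-1])"
```

```text
[0.41887153 0.32603903 0.13517746] [179.65209961   0.21581399  -5.14159893] 0.029963475864701872 [-0.79560471 -1.0321536  -2.8273845 ]
```

Request:
drive_tool(
  increments=[
    [[-1,0,0,0.2,0],[-1,0,0,0.33,0],[-1,0,0,0.41,0],[-1,0,0,0.43,0],[-1,0,0,0.43,0]],
  ],
)

```text
time_s: 22.4
tcp_pos: [0.4199, 0.3294, 0.0868]
eef_rot: [-180.0, -0.0, -5.0]
contact_force: [0.3, 0.2, -3.0]
gripper_width: 0.0301
gripper_force: 29.9
```

Request:
drive_tool(
  increments=[
    [[-1,0,0,0.008,0],[-1,0,0,0.016,0],[-1,0,0,0.016,0]],
  ],
)

```text
time_s: 22.78
tcp_pos: [0.4197, 0.3292, 0.0847]
eef_rot: [-180.0, -0.0, -5.0]
contact_force: [-0.9, 0.1, -4.5]
gripper_width: 0.0298
gripper_force: 29.9
```

Request:
drive_tool(
  increments=[
    [[-1,0,0,0.013,0],[-1,0,0,0.026,0],[-1,0,0,0.026,0]],
  ],
)

```text
time_s: 23.15
tcp_pos: [0.4196, 0.3291, 0.0812]
eef_rot: [180.0, 0.0, -5.0]
contact_force: [-0.1, -0.5, -3.9]
gripper_width: 0.0302
gripper_force: 29.9
```

Request:
drive_tool(
  increments=[
    [[-1,0,0,0.008,0],[-1,0,0,0.008,0],[-1,0,0,0.008,0]],
  ],
)

```text
time_s: 23.52
tcp_pos: [0.4198, 0.3293, 0.0809]
eef_rot: [-180.0, -0.0, -5.0]
contact_force: [-3.3, -0.9, 5.2]
gripper_width: 0.0295
gripper_force: 29.9
```

Contact is felt at the expected height, so the block is on the plate. I release and lift away.

Request:
drive_tool(
  increments=[
    [[0.3,0,0,0,0],[0.3,0,0,0,0],[0.3,0,0,0,0],[0.3,0,0,0,0],[0.3,0,0,0,0]],
  ],
)

```text
time_s: 24.15
tcp_pos: [0.4198, 0.3292, 0.0805]
eef_rot: [180.0, -0.0, -5.0]
contact_force: [0.1, -0.2, 0.6]
gripper_width: 0.0569
gripper_force: 0.0
```

Request:
drive_tool(
  increments=[
    [[0.3,0,0,-0.2,0],[0.3,0,0,-0.5,0],[0.3,0,0,-1,0],[0.3,0,0,-1,0],[0.3,0,0,-1,0]],
  ],
)

```text
time_s: 24.78
tcp_pos: [0.4194, 0.3291, 0.2004]
eef_rot: [-180.0, 0.0, -5.0]
contact_force: [-0.1, -0.0, 0.3]
gripper_width: 0.057
gripper_force: 0.0
```

Request:
drive_tool(
  increments=[
    [[0.3,-0.5,0,-0.4,0],[0.3,-0.5,0,-0.4,0],[0.3,-0.5,0,-0.4,0],[0.3,-0.5,0,-0.4,0]],
  ],
)

```text
time_s: 25.28
tcp_pos: [0.3599, 0.3341, 0.2471]
eef_rot: [179.9, 0.1, -5.0]
contact_force: [-0.3, -0.3, -0.7]
gripper_width: 0.0573
gripper_force: 0.0
```

```bash
python3 - <<'E'
from h import *
np.set_printoptions(precision=4,suppress=True)
s=r.get_state();m=camera_model("wrist");w=capture("wrist");cv2.imwrite("pics/w9.png",w[:,:,::-1])
print(s["tcp_pos"],s["contact_force"],s["gripper_width"])
p=proj(m,[[.4261,.3279,.03],[.4261,.3279,.102]]);print(p)
hsv=cv2.cvtColor(w,cv2.COLOR_RGB2HSV);b=((hsv[...,2]>125)&(hsv[...,1]<60)).astype(np.uint8);b[270:]=0
n,l,st,c=cv2.connectedComponentsWithStats(b)
for i in range(1,n):
    if st[i,4]>300: print(st[i],c[i],onz(m,c[i],.09))
# side view: tote/hook/holder/bottle unchanged vs start
a=cv2.imread("pics/side0.png");q=capture("side")[:,:,::-1]
cv2.imwrite("pics/side9.png",q)
d=cv2.absdiff(a,q).max(2)
for k,(x,y,W,H) in dict(hook=(285,350,100,75),holder=(415,335,40,45),flange=(340,195,35,30),bottle=(280,120,28,55)).items(): print(k,(d[y:y+H,x:x+W]>40).mean())
E
```

```text
[0.3599 0.3341 0.2471] [-0.2976 -0.3353 -0.6672] 0.057276799983921205
[[322.9178 123.8243]
 [322.9821 125.3131]]
[  269     0   155   160 11312] [360.703   85.1887] [0.4496 0.3005 0.09  ]
hook 0.021066666666666668
holder 0.0
flange 0.0
bottle 0.0
```

```bash
python3 - <<'E'
from h import *
np.set_printoptions(precision=4,suppress=True)
for n,m in(("side",camera_model("side")),("scene",camera_model("scene"))):
    if n=="scene": cv2.imwrite("pics/scene9.png",capture(n)[:,:,::-1])
    a=cv2.imread(f"pics/{n}0.png");q=cv2.imread(f"pics/{n}9.png")
    print(n,"expected base ctr, top",proj(m,[[.4257,.3287,.03],[.4257,.3287,.102]]).round(1).tolist())
    d=((cv2.absdiff(a,q).max(2)>35)&(q.min(2)>110)).astype(np.uint8)
    k,l,st,c=cv2.connectedComponentsWithStats(d)
    for i in range(1,k):
        if st[i,4]>60: print(st[i],c[i])
m=camera_model("side");q=cv2.imread("pics/side9.png")
print("tote dark: ");P=lambda X:proj(m,[X])[0]
# expected lip front corners and profile of brightness along rack x at ledge centre, z=.062
for x in np.arange(.525,.56,.003): 
    u,v=P([x,-.057,.062]).round().astype(int);print(round(x,3),q[v,u].max(),end=" ")
E
```

```text
side expected base ctr, top [[212.4, 192.9], [208.3, 173.6]]
[  26    0   66   47 1834] [56.5583 21.7704]
[ 52 122  33  36 353] [ 67.7875 138.4901]
[ 42 124  14  17 117] [ 47.7179 131.2821]
[ 83 134  21  24 270] [ 92.9148 144.1259]
[202 169  17  13 110] [209.9364 173.9182]
[ 73 208  18  44 180] [ 81.1389 232.7889]
[356 217  52  22 146] [385.4863 227.4384]
[391 226  21   9  70] [401.1429 229.9286]
[380 231  38  16 167] [399.7784 238.6228]
[372 239  56  28 527] [400.0095 252.2087]
[363 244  16   9  64] [370.4844 247.9531]
[376 250  54  26 401] [402.1446 262.591 ]
[375 260  52  22 185] [400.1892 270.5568]
scene expected base ctr, top [[446.2, 213.8], [450.8, 193.8]]
[570  52  31  14 192] [586.0156  57.7188]
[545  74  19  14 112] [552.4286  79.7321]
[539 129  21   7  89] [549.8652 131.4045]
[532 137  31  12 171] [547.0643 142.2982]
[517 154  38  13 216] [538.4306 159.2917]
[444 192  13  16 173] [449.5434 199.2428]
[263 270  11  45 159] [267.7925 293.1887]
[271 280  15  36 271] [277.8007 296.7196]
[287 280  12  11  72] [292.9306 284.8611]
[293 282  16  36 262] [301.2557 300.4656]
[306 283  13  36 270] [312.163  300.6852]
[282 295  12  22 150] [287.4067 305.9467]
[260 322  29  11 204] [274.1569 326.598 ]
[290 325  10   8  71] [294.5634 328.507 ]
[301 326  17   8 108] [308.6852 329.6481]
tote dark: 
0.525 164 0.528 92 0.531 48 0.534 48 0.537 49 0.54 50 0.543 53 0.546 52 0.549 52 0.552 53 0.555 51 0.558 50
```

```bash
python3 -c "
from plant import job
print(job.close_job())"
```

```text
the job is handed in; nothing more can be done
None
```

The job is handed in after about 25 s of the 69 s allowed: the tote is at the front stop, the hook is back in its cradle, and the bearing block stands released near the middle of the plate. The final camera checks agree with this and show the flange, bottle and holder unmoved, but the hand-in call returned no verdict.

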